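# Present the notched lacquer test plate over the flute

## Task

Three lacquer test plates stand on edge in the comb rack: take the one with a small notch in a top corner by its bare end (the end with the notch), draw it up out of the rack, and hold it over the silver joint band of the flute, about a hand's breadth above it, leaned back about half-way between upright and flat (flatter is fine) so that its label face looks up for comparing with the flute. The label face is the one that shows the notch at its upper left when you look straight at it as it stands in the rack. Leave the other plates, the flute and the other things on the bench undisturbed, and finish while still holding the plate steady there by its bare end: do not put it down or let go.

Things in the scene. Friction and masses are not known exactly. Their poses are not given: they have to be found in the camera images.
- ref_plate_mid (a point): centre of the notched test plate: light wood, 140 mm long, 60 high as it stands on its long edge, 8 thick, about 55 g. x: along its length to the notched end; y: straight out of the label face; z: to the long edge with the notch (up in the rack, where the centre is 40 mm and the top edge 70 mm above the bench). The other 85 mm, beyond the bare end, is the lacquered sample
- ref_plate_bare (a point): centre of that plate's bare end, where it is to be held: 40 mm from the plate's centre along +x, axes as there. The bare end is the 55 mm next to the notched end, both faces; its label face (+y) has a matt writing panel 36 x 44 mm
- ref_plate_notch (a point): corner of that plate where a notch 14 mm long and 18 mm deep from the top edge is cut through the thickness: the far end of +x, top edge +z. It is the only plate with a notch. Facing the label with the notch on top, the notch is at the upper left
- plate_b_mid (a point): centre of a second plate of the same size in the rack, no notch; axes likewise (x to its panel end, y out of its panel face); to be left standing
- plate_c_mid (a point): centre of a third plate of the same size in the rack, no notch; axes likewise; to be left standing
- rack: fixed dark wooden comb rack, any yaw; origin at the centre of its underside; base board 150 (x) by 172 mm (y), 10 mm thick, on which the plates stand; three slots along x, 10 mm wide, at y = -66, 0, 66 mm, between comb teeth at x = -45 and 45 mm that rise to 28 mm above the bench. Any plate may be in any slot, centred at x = 0; clear space between plates 58 mm
- flute_band (a point): centre, on the flute's axis, of the silver band (16 mm wide, 38 mm diameter) at the middle joint of the black flute on the flap at the bench's left end; flute 545 mm long, up to 39 mm thick, lying along its x axis, roughly away from the robot; this point is 19.5 mm above the bench top. The flap is level with the bench top
- scraper: steel scraper card 110 x 55 x 2 mm lying flat on the flap left of the flute, origin under its centre; bystander
- horn_cap: turned horn cap, 42 mm diameter, 44 mm high, standing on the flap left of the flute, origin at the centre of its underside; bystander
- sanding_block: pine sanding block 100 x 55 x 32 mm on the bench to the right of the rack, origin at the centre of its underside; bystander
Mind the look-alikes: they are no part of the job. Of the things that look like the rack, take the one that is farthest from the robot's base at the start.

How it is judged:
By the outcome, as a careful person would: the job done as asked, in the order asked, and still so for the second after the job is handed in, while the arm keeps its last pose, push and grip.
It also fails if it takes over 42 s, if anything falls off the work surface, if the arm or the gripper's body presses on something with over 40 N, if the wrist force passes 120 N, or if a joint passes its speed limit or range.

## Robot

A 6-joint arm with a two-finger parallel gripper is mounted at the origin on the work surface. World frame = base frame: x ahead of the robot, y to its left, z up, the work surface at z = 0. Lengths are in m, angles in rad, forces in N, time in s.
With the tool pointing down it reaches from about 0.35 to 0.85 m from the base axis. Payload 8.1 kg.
Tool frame: the origin (TCP) lies at the very end of the fingers, on their centre line; the grasp point (between the pads) lies 19 mm behind it (robot.pinch_z is the distance from the TCP to the grasp point, in m); y points along the fingers, x is the direction in which the jaws open and shut, and the axes are right-handed (so a half turn about y gives the same grasp; the last joint's range is limited). The gripper opens to 93 mm and grips with 3 to 60 N. Pads are 15 mm wide; open, the fingers measure 128 mm over their backs; the gripper's body (75 mm by 188 mm) begins 65 mm behind the grasp point.
Start: joints at [1.216, 0.13, 1.488, -0, 1.523, -0.085], TCP at [0.16, 0.578, 0.219] pointing down, gripper open.
Joint ranges: [-2.96, 2.96], [-0.89, 2.26], [0.02, 2.5], [-1.34, 4.48], [0, 2.73], [-2.66, 2.66]. Speed limits (rad/s): [2.39, 2.39, 2.79, 3.14, 3.14, 3.14].

## Interface

Orientations are given as a rotation vector (axis times angle).
In Python, from plant import robot gives the robot as it stands.
- The arm moves only by the shell command python3 -m inch 'ROWS' [FORCE]. ROWS is JSON, a list of rows, each a list of 5 numbers: the closure, from -1 (fully open) to 1 (shut), then the shift along the world's x, y, z in m, then the turn about the world's z in rad. A call has 1 to 8 rows; each row is the pose to reach, as a shift and turn from the pose measured when the call began; what a row does not reach only later rows make up. A row lasts 1/8 s, in which the tool goes at most 62.5 mm and 10.7 degrees, less where a joint would pass 70% of its speed; a pose out of reach is approached as far as the arm can. A call with a gripper value outside its range is refused whole. The fingers move at their own pace and stop on an object; FORCE is the grip in N (left out, the last holds). Time passes only in rows, so rows that repeat a pose let the fingers close. It gives the time, the measured TCP pose, the force and the opening at its end, in the units of the state.
- robot.read_state(): the state, without advancing time (a new reading comes with each control period).
- robot.read_camera(name): name is "side" or "top"; returns a dict with "color" (420x560x3 uint8, red, green, blue), "mtx" (3x3 intrinsics, pixels), "dist_coeffs" ([k1, k2, p1, p2, k3] as OpenCV has them; the pictures are not rectified), "R" (3x3) and "t" (3): a world point X has camera coordinates R X + t. Camera axes: x right, y down, z forward; pixel columns grow to the right and rows downward; lengths in m; the calibration is good to about 2 mm. A picture is of the moment at which its call begins. There is no depth.
- robot.close_job(): hands the job in, once; it reports no verdict.
The state is a dict: "t": time; "q": joint angles; "dq": joint speeds; "joint_torque": joint torques, N m; "tool_pos": TCP position; "orientation": TCP orientation; "force": force on the tool from outside, world axes, zero at the start; "wrist_torque": the same for the moment, N m; "opening": finger opening in m.
Only numpy, scipy, OpenCV 4.12 (cv2) and the standard library are available. Lean on these libraries where they do the work, as an engineer would, in place of code of your own. Each camera call takes 0.05 s, during which the arm holds its last target. There are 200 camera calls.

## Working session

There is one attempt and no reset: what is moved stays moved. The work goes in short steps, Python scripts to look and compute and a shell command to move; the robot and the scene stay as the last step left them, time stands still between calls to the robot, and variables do not carry over. Pictures are saved under pics/ and viewed, about 8 in all and at most 12, crops included, and the job is handed in when it is done.

```bash
ls; mkdir -p pics
cat > h.py <<'E'
import numpy as np, cv2, json
from plant import robot
from scipy.spatial.transform import Rotation as Ro
def snap(name,fn,crop=None,s=1):
    c=robot.read_camera(name); im=c["color"][:,:,::-1].copy()
    np.savez(fn.replace('.png','.npz'),im=im,**{k:np.array(c[k]) for k in("mtx","dist_coeffs","R","t")})
    if crop: x0,y0,x1,y1=crop; im=im[y0:y1,x0:x1]
    cv2.imwrite(fn,cv2.resize(im,None,fx=s,fy=s,interpolation=cv2.INTER_CUBIC))
def back(fn,uv,z):
    c=np.load(fn); p=cv2.undistortPoints(np.array(uv,float).reshape(-1,1,2),c["mtx"],c["dist_coeffs"]).reshape(-1,2)
    R,t=c["R"],c["t"]; o=-R.T@t; out=[]
    for (a,b),zz in zip(p,np.broadcast_to(z,len(p))):
        d=R.T@np.array([a,b,1]); out.append(o+d*(zz-o[2])/d[2])
    return np.array(out)
def proj(fn,X):
    c=np.load(fn); r,_=cv2.Rodrigues(c["R"]); return cv2.projectPoints(np.array(X,float).reshape(-1,1,3),r,c["t"],c["mtx"],c["dist_coeffs"])[0].reshape(-1,2)
def st():
    s=robot.read_state(); R=Ro.from_rotvec(s["orientation"]).as_matrix()
    print("t",round(s["t"],2),"p",np.round(s["tool_pos"],4),"q",np.round(s["q"],3),"F",np.round(s["force"],1),"op",round(s["opening"],4)); print(np.round(R,3)); return s
E
python3 - <<'E'
from h import *
st(); print(robot.pinch_z)
snap("top","pics/t1.png",s=1.42); snap("side","pics/s1.png",s=1.42)
for n in("t1","s1"):
    c=np.load(f"pics/{n}.npz"); print(np.round(-c["R"].T@c["t"],3),np.round(c["R"][2],3))
E
```

```text
pics
t 0.0 p [0.1597 0.5778 0.2176] q [ 1.216  0.131  1.489 -0.     1.523 -0.085] F [ 0.8  0.8 -0.4] op 0.0928
[[ 0.267 -0.001 -0.964]
 [ 0.964 -0.002  0.267]
 [-0.002 -1.     0.   ]]
0.0188
[ 0.273 -0.005  1.043] [ 0.193 -0.02  -0.981]
[-0.195 -0.691  0.799] [ 0.551  0.576 -0.604]
```

View pics/t1.png

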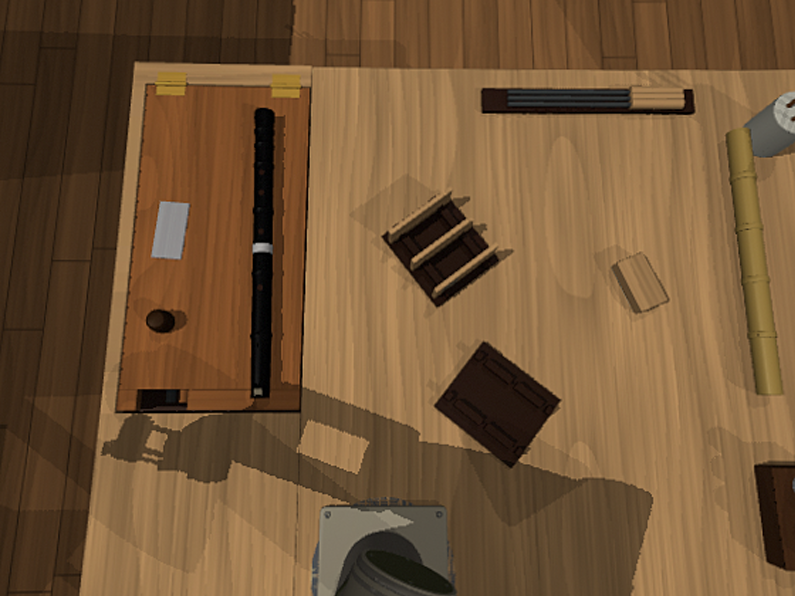

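View pics/s1.png

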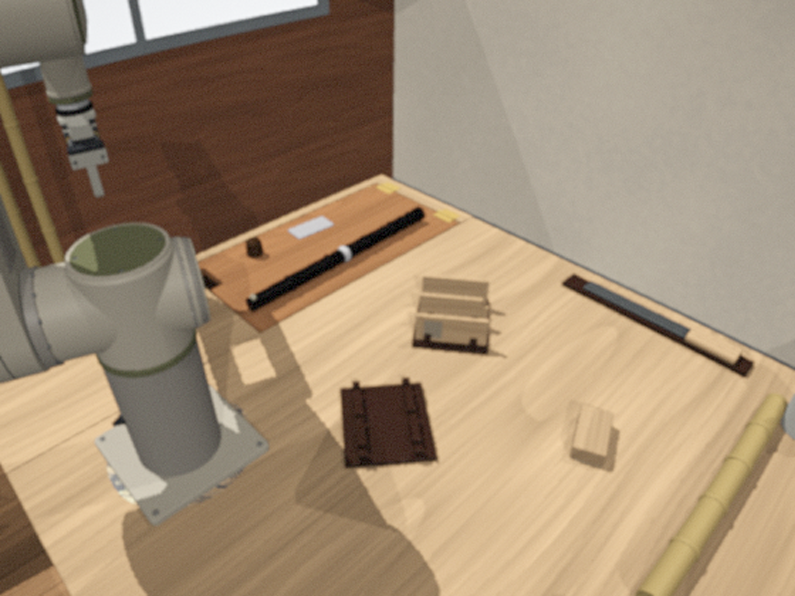

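Run:
```python
from h import *
for n in("t1","s1"):
    print(n,np.round(1.42*proj(f"pics/{n}.npz",[[0,0,0],[.16,.578,.218],[.16,.578,0],[.5,0,0],[.5,.3,0]])))
a=np.load("pics/t1.npz")["im"][125:225,255:365]; b=np.load("pics/s1.npz")["im"][185:255,280:360]
a=cv2.resize(a,(440,400),interpolation=cv2.INTER_CUBIC); b=cv2.resize(b,(457,400),interpolation=cv2.INTER_CUBIC)
# top crop: u=255+px/4, v=125+py/4 ; side: u=280+px/5.71, v=185+py/5.71
im=np.vstack([a,b[:,:440]])[:,:]
cv2.imwrite("pics/c1.png",cv2.convertScaleAbs(np.hstack([a,b])[:, :800] if 0 else cv2.resize(np.hstack([a,b]),None,fx=.89,fy=.89),alpha=1.5))
print(np.round(back("pics/t1.npz",np.array([[262,247],[264,108],[257,398],[170,230],[160,320]])/1.42,[.0195,.0195,.0195,0,.044]),3))
```

```text
t1 [[383. 573.]
 [-52. 497.]
 [ 46. 476.]
 [385. 284.]
 [223. 284.]]
s1 [[179. 446.]
 [ 95. 186.]
 [120. 268.]
 [391. 315.]
 [303. 259.]]
[[0.566 0.227 0.02 ]
 [0.845 0.236 0.02 ]
 [0.29  0.223 0.02 ]
 [0.603 0.405 0.   ]
 [0.425 0.392 0.044]]
```

View pics/c1.png

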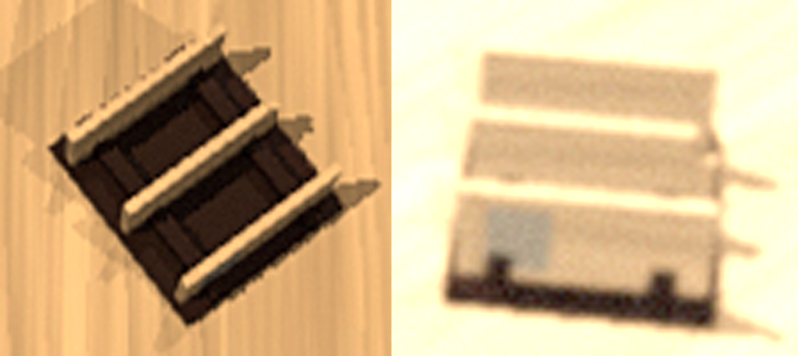

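Run:
```python
from h import *
b=np.load("pics/s1.npz")["im"][190:255,285:360]; a=np.load("pics/t1.npz")["im"][130:215,265:365]
f=lambda x:cv2.resize(cv2.normalize(x,None,0,255,cv2.NORM_MINMAX),None,fx=(s:=400/x.shape[1]),fy=s,interpolation=cv2.INTER_NEAREST)
A,B=f(a),f(b); h=max(len(A),len(B)); P=lambda x:np.pad(x,((0,h-len(x)),(0,0),(0,0)))
cv2.imwrite("pics/c2.png",np.hstack([P(A),P(B)]))
```

```text
(no output)
```

View pics/c2.png

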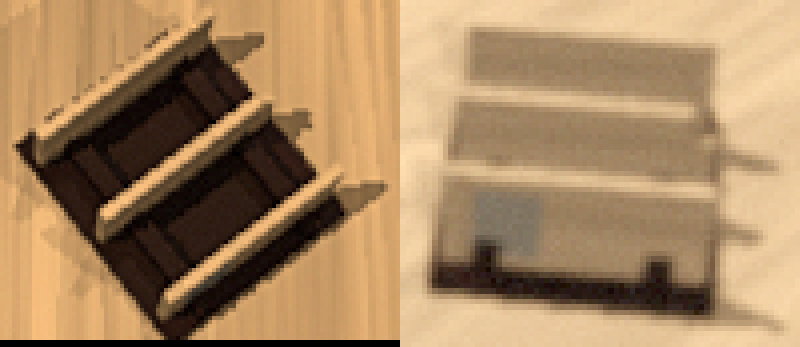

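Run:
```python
from h import *
px=np.array([[43,133],[208,25],[103,212],[267,101],[166,295],[339,172]],float)
P=back("pics/t1.npz",px/4+[265,130],.07); print(np.round(P,4))
for i in(0,2,4):
    d=P[i+1]-P[i]; print(np.linalg.norm(d[:2]),np.degrees(np.arctan2(d[1],d[0])),P[[i,i+1]].mean(0))
# side check, top strip ends
s=400/75
Q=back("pics/s1.npz",np.array([[440,170],[715,190],[452,92],[697,108]])/s*1.0-np.array([400/s,0])+[285,190],.07); print(np.round(Q,4))
st()
```

```text
[[ 0.5808 -0.0124  0.07  ]
 [ 0.6538 -0.1183  0.07  ]
 [ 0.5294 -0.0502  0.07  ]
 [ 0.603  -0.1551  0.07  ]
 [ 0.4764 -0.0892  0.07  ]
 [ 0.5563 -0.1996  0.07  ]]
0.12858645747629657 -55.42245212422159 [ 0.61729359 -0.06537533  0.07      ]
0.12810906997734262 -54.96411133164728 [ 0.56618367 -0.10269086  0.07      ]
0.1363057449067604 -54.10220636339764 [ 0.516336   -0.14441866  0.07      ]
[[ 0.4738 -0.0925  0.07  ]
 [ 0.5625 -0.2012  0.07  ]
 [ 0.5267 -0.0515  0.07  ]
 [ 0.6101 -0.1521  0.07  ]]
t 0.1 p [0.1597 0.5778 0.2177] q [ 1.216  0.131  1.489  0.     1.523 -0.085] F [ 0.2 -0.6  0.2] op 0.0926
[[ 0.267 -0.001 -0.964]
 [ 0.964 -0.002  0.267]
 [-0.002 -1.     0.   ]]
```

```bash
python3 -m inch '[[0.2,0.435,-0.718,0.03,-0.663],[0.2,0.435,-0.718,0.03,-0.663],[0.2,0.435,-0.718,0.03,-0.663],[0.2,0.435,-0.718,0.03,-0.663],[0.2,0.435,-0.718,0.03,-0.663],[0.2,0.435,-0.718,0.03,-0.663],[0.2,0.435,-0.718,0.03,-0.663],[0.2,0.435,-0.718,0.03,-0.663]]' 40; python3 -c "
from h import *
st()"
```

```text
t: 1.1
tool_pos: [0.4191, 0.1489, 0.2358]
orientation: [-1.513, -0.498, 0.501]
force: [0.5, 0.1, -0.3]
opening: 0.0371
t 1.1 p [0.4191 0.1489 0.2358] q [ 0.226 -0.307  1.869 -0.     1.581 -0.412] F [ 0.5  0.1 -0.3] op 0.0371
[[ 0.803 -0.001 -0.596]
 [ 0.596 -0.001  0.803]
 [-0.001 -1.     0.   ]]
```

```bash
python3 -m inch '[[0.2,0.1,-0.1,0.02,0],[0.2,0.16,-0.13,0.02,0],[0.2,0.22,-0.16,0.02,0],[0.2,0.28,-0.19,0.02,0],[0.2,0.34,-0.2,0.02,0],[0.2,0.4,-0.2,0.02,0],[0.2,0.46,-0.2,0.02,0],[0.2,0.52,-0.2,0.02,0]]' ; python3 -c "
from h import *
st()"
```

```text
t: 2.1
tool_pos: [0.8303, -0.0434, 0.2571]
orientation: [-1.512, -0.497, 0.501]
force: [0.6, -0.2, 0.4]
opening: 0.0373
t 2.1 p [ 0.8303 -0.0434  0.2571] q [-1.13e-01  8.58e-01  4.67e-01 -1.00e-03  1.82e+00 -7.51e-01] F [ 0.6 -0.2  0.4] op 0.0373
[[ 0.804 -0.003 -0.595]
 [ 0.595 -0.001  0.804]
 [-0.003 -1.     0.001]]
```

```bash
python3 -m inch '[[0.2,0.06,0,0,0],[0.2,0.12,0,0,0],[0.2,0.18,0,0,0],[0.2,0.24,0,0,0],[0.2,0.24,0,0,0]]' ; python3 -c "
from h import *
st()"
```

```text
t: 2.72
tool_pos: [0.9052, -0.038, 0.2207]
orientation: [-1.535, -0.547, 0.454]
force: [0.2, -0.6, 0.4]
opening: 0.0368
t 2.73 p [ 0.9052 -0.038   0.2207] q [-0.1    1.184  0.022  0.003  1.873 -0.736] F [ 0.2 -0.6  0.4] op 0.0368
[[ 0.802  0.063 -0.594]
 [ 0.595 -0.004  0.804]
 [ 0.048 -0.998 -0.04 ]]
```

```bash
python3 -m inch '[[0.2,-0.06,-0.02,0,0],[0.2,-0.12,-0.04,-0.01,0],[0.2,-0.18,-0.06,-0.02,0],[0.2,-0.24,-0.08,-0.04,0],[0.2,-0.29,-0.1,-0.06,0],[0.2,-0.31,-0.102,-0.06,0],[0.2,-0.31,-0.102,-0.06,0]]'
python3 - <<'E'
from h import *
st(); snap("top","pics/t2.png"); snap("side","pics/s2.png")
A=np.load("pics/t2.npz")["im"][110:240,240:390]; B=np.load("pics/s2.npz")["im"][120:260,260:400]
f=lambda x:cv2.resize(x,(400,400*x.shape[0]//x.shape[1]),interpolation=cv2.INTER_CUBIC)
A,B=f(A),f(B); h=max(len(A),len(B)); P=lambda x:np.pad(x,((0,h-len(x)),(0,0),(0,0)))
cv2.imwrite("pics/c3.png",np.hstack([P(A),P(B)]))
E
```

```text
t: 3.6
tool_pos: [0.5965, -0.1416, 0.1661]
orientation: [-1.542, -0.555, 0.447]
force: [0.9, -1.5, 0.7]
opening: 0.0372
t 3.6 p [ 0.5965 -0.1416  0.1661] q [-0.327  0.122  1.596  0.017  1.352 -0.967] F [ 0.9 -1.5  0.7] op 0.0372
[[ 0.802  0.073 -0.593]
 [ 0.595 -0.007  0.803]
 [ 0.054 -0.997 -0.049]]
```

View pics/c3.png

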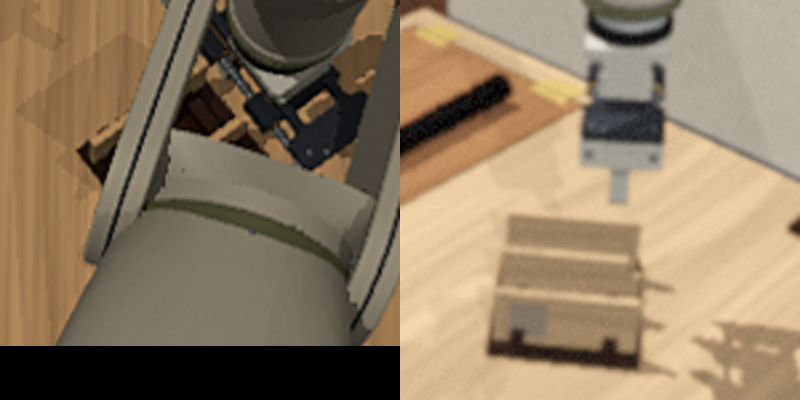

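```bash
python3 -m inch '[[0.2,0,0.001,-0.04,0],[0.2,0,0.001,-0.08,0],[0.2,0,0.001,-0.11,0],[0.2,0,0.001,-0.131,0],[0.2,0,0.001,-0.131,0]]' 4
python3 - <<'E'
from h import *
st(); snap("side","pics/s3.png",crop=(280,160,380,255),s=6)
E
```

```text
t: 4.32
tool_pos: [0.5918, -0.1405, 0.0312]
orientation: [-1.538, -0.546, 0.452]
force: [-0.4, 0.3, 0.4]
opening: 0.037
t 4.33 p [ 0.5918 -0.1405  0.0312] q [-0.327  0.256  1.704  0.017  1.119 -0.969] F [-0.4  0.3  0.4] op 0.037
[[ 0.803  0.064 -0.592]
 [ 0.594 -0.005  0.805]
 [ 0.048 -0.998 -0.042]]
```

View pics/s3.png

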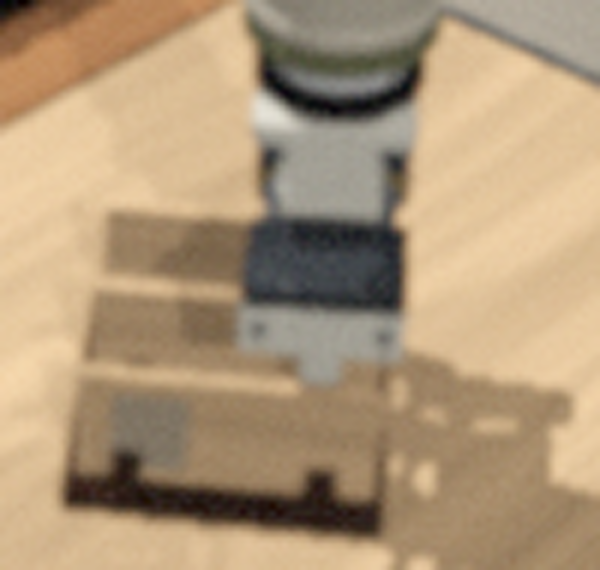

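```bash
python3 -m inch '[[0.2,0.004,0.0005,0.005,0],[0.2,0.004,0.0005,0.005,0],[0.5,0.004,0.0005,0.005,0],[0.8,0.004,0.0005,0.005,0],[1,0.004,0.0005,0.005,0],[1,0.004,0.0005,0.005,0]]' 4
python3 - <<'E'
from h import *
st()
E
```

```text
t: 5.12
tool_pos: [0.5961, -0.14, 0.0368]
orientation: [-1.538, -0.547, 0.451]
force: [0.6, 0.5, -0.4]
opening: 0.0083
t 5.12 p [ 0.5961 -0.14    0.0368] q [-0.324  0.258  1.69   0.017  1.13  -0.966] F [ 0.6  0.5 -0.4] op 0.0083
[[ 0.803  0.064 -0.592]
 [ 0.594 -0.005  0.805]
 [ 0.049 -0.998 -0.043]]
```

```bash
python3 -m inch '[[1,0,0,0,0],[1,0,0,0,0],[1,0,0,0.015,0],[1,0,0,0.04,0],[1,0,0,0.08,0],[1,0,0,0.13,0],[1,0,0,0.19,0],[1,0,0,0.25,0]]' 40
python3 - <<'E'
from h import *
st(); snap("side","pics/s4.png",crop=(230,60,430,260),s=3)
E
```

```text
t: 6.12
tool_pos: [0.5954, -0.14, 0.2895]
orientation: [-1.538, -0.546, 0.451]
force: [-0.0, -0.5, -1.2]
opening: 0.0079
t 6.12 p [ 0.5954 -0.14    0.2895] q [-0.324  0.078  1.418  0.015  1.583 -0.959] F [-0.  -0.5 -1.2] op 0.0079
[[ 0.803  0.064 -0.592]
 [ 0.593 -0.006  0.805]
 [ 0.049 -0.998 -0.043]]
```

View pics/s4.png

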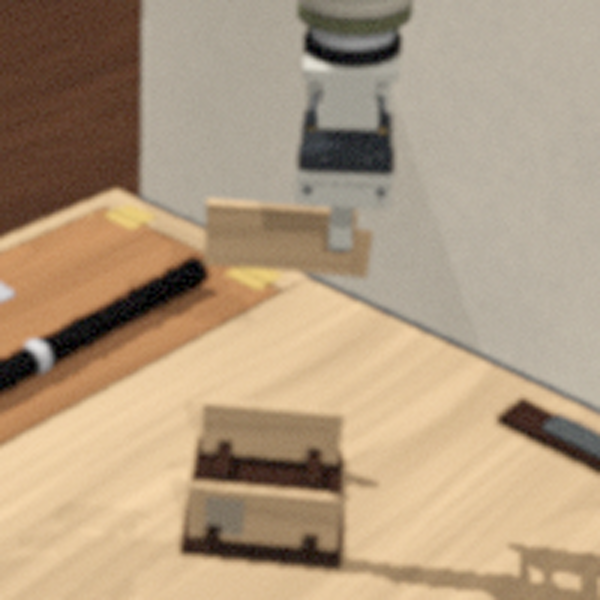

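```bash
python3 -m inch '[[1,0.03,0.05,0.01,-0.05],[1,0.06,0.11,0.02,-0.1],[1,0.09,0.17,0.02,-0.15],[1,0.12,0.23,0.02,-0.2],[1,0.145,0.29,0.02,-0.25],[1,0.17,0.35,0.02,-0.255],[1,0.19,0.41,0.02,-0.255],[1,0.205,0.46,0.02,-0.255]]'; python3 -m inch '[[1,0.06,0.025,0,0],[1,0.12,0.05,0,0],[1,0.18,0.075,0,0],[1,0.24,0.1,0,0],[1,0.3,0.125,0,0],[1,0.36,0.15,0,0],[1,0.42,0.175,0,0],[1,0.48,0.2,0,0]]'
python3 - <<'E'
from h import *
st()
E
```

```text
t: 7.18
tool_pos: [0.7968, 0.2943, 0.3217]
orientation: [-1.591, -0.353, 0.249]
force: [1.4, -0.2, 0.1]
opening: 0.0078
t: 8.18
tool_pos: [0.8635, 0.3254, 0.2348]
orientation: [-1.579, -0.401, 0.202]
force: [0.1, -0.4, -1.4]
opening: 0.0077
t 8.18 p [0.8635 0.3254 0.2348] q [ 0.324  1.17   0.023 -0.049  1.828 -0.074] F [ 0.1 -0.4 -1.4] op 0.0077
[[ 0.92   0.129 -0.37 ]
 [ 0.374 -0.007  0.927]
 [ 0.117 -0.992 -0.054]]
```

```bash
cat > s.py <<'E'
from h import *
s=robot.read_state(); R=Ro.from_rotvec(s["orientation"]).as_matrix()
print("t",round(s["t"],2),"p",np.round(s["tool_pos"],3),"q",np.round(s["q"],2),"jawz",round(np.degrees(np.arcsin(R[2,0])),1),"jaw az",round(np.degrees(np.arctan2(R[1,0],R[0,0])),1),"R2",np.round(R[2],3),"op",round(s["opening"],4))
E
python3 -m inch '[[1,0.6,0.22,0,0],[1,0.6,0.22,0,0],[1,0.6,0.22,0,0],[1,0.6,0.22,0,0]]'>/dev/null; python3 s.py;  python3 -m inch '[[1,0,0,0.6,0],[1,0,0,0.6,0],[1,0,0,0.6,0],[1,0,0,0.6,0]]' >/dev/null; python3 s.py
```

```text
t 8.68 p [0.902 0.334 0.182] q [ 0.32  1.23  0.02 -0.04  1.7  -0.08] jawz 10.1 jaw az 22.3 R2 [ 0.176 -0.983 -0.055] op 0.0079
t 9.18 p [0.835 0.308 0.396] q [ 0.31  0.99  0.02 -0.04  1.92 -0.09] jawz 12.0 jaw az 22.4 R2 [ 0.208 -0.976 -0.056] op 0.0079
```

```bash
python3 -m inch '[[1,0.8,0.3,0.1,0],[1,0.8,0.3,0.1,0],[1,0.8,0.3,0.1,0],[1,0.8,0.3,0.1,0],[1,0.8,0.3,0.1,0],[1,0.8,0.3,0.1,0]]'>/dev/null; python3 s.py;  python3 -m inch '[[1,0.8,0.3,0.2,0],[1,0.8,0.3,0.2,0],[1,0.8,0.3,0.2,0],[1,0.8,0.3,0.2,0]]' >/dev/null; python3 s.py
```

```text
t 9.93 p [0.897 0.327 0.312] q [ 0.31  1.09  0.02 -0.04  1.75 -0.09] jawz 15.5 jaw az 22.7 R2 [ 0.268 -0.962 -0.058] op 0.0077
t 10.43 p [0.93  0.337 0.29 ] q [ 0.31  1.13  0.02 -0.03  1.65 -0.09] jawz 19.1 jaw az 22.9 R2 [ 0.327 -0.943 -0.06 ] op 0.0077
```

```bash
python3 -m inch '[[1,0.8,0.3,0.3,0],[1,0.8,0.3,0.3,0],[1,0.8,0.3,0.3,0]]'>/dev/null; python3 s.py;  python3 -m inch '[[1,0.8,0.3,0.4,0],[1,0.8,0.3,0.4,0],[1,0.8,0.3,0.4,0]]' >/dev/null; python3 s.py; python3 -m inch '[[1,0.8,0.3,0.4,0],[1,0.8,0.3,0.4,0],[1,0.8,0.3,0.4,0]]' >/dev/null; python3 s.py
```

```text
t 10.8 p [0.952 0.344 0.295] q [ 0.31  1.13  0.02 -0.03  1.59 -0.09] jawz 22.6 jaw az 23.1 R2 [ 0.384 -0.921 -0.062] op 0.0078
t 11.18 p [0.968 0.349 0.316] q [ 0.31  1.12  0.02 -0.03  1.54 -0.09] jawz 26.1 jaw az 23.4 R2 [ 0.44  -0.896 -0.064] op 0.008
t 11.55 p [0.984 0.355 0.335] q [ 0.3   1.11  0.02 -0.02  1.49 -0.09] jawz 29.6 jaw az 23.7 R2 [ 0.494 -0.867 -0.066] op 0.0077
```

```bash
python3 -m inch '[[1,0.8,0.29,0.5,0],[1,0.8,0.29,0.5,0],[1,0.8,0.29,0.5,0]]'>/dev/null; python3 s.py;  python3 -m inch '[[1,0.8,0.29,0.5,0],[1,0.8,0.29,0.5,0],[1,0.8,0.29,0.5,0]]' >/dev/null; python3 -m inch '[[1,0.8,0.29,0.6,0],[1,0.8,0.29,0.6,0],[1,0.8,0.29,0.6,0]]' >/dev/null; python3 s.py; python3 -m inch '[[1,0.8,0.29,0.6,0],[1,0.8,0.29,0.6,0],[1,0.8,0.29,0.6,0]]' >/dev/null;python3 -m inch '[[1,0.8,0.29,0.6,0],[1,0.8,0.29,0.6,0],[1,0.8,0.29,0.6,0]]' >/dev/null; python3 -m inch '[[1,0.8,0.29,0.6,0],[1,0.8,0.29,0.6,0],[1,0.8,0.29,0.6,0]]' >/dev/null;python3 s.py
```

```text
t 11.93 p [0.996 0.357 0.367] q [ 0.3   1.09  0.02 -0.02  1.45 -0.1 ] jawz 33.1 jaw az 24.0 R2 [ 0.546 -0.835 -0.068] op 0.0081
t 12.68 p [1.014 0.36  0.433] q [ 0.3   1.04  0.02 -0.01  1.38 -0.1 ] jawz 40.0 jaw az 24.8 R2 [ 0.642 -0.763 -0.072] op 0.0075
t 13.8 p [1.036 0.365 0.526] q [ 0.29  0.98  0.02  0.01  1.26 -0.11] jawz 49.8 jaw az 26.3 R2 [ 0.764 -0.64  -0.078] op 0.0074
```

```bash
python3 -m inch '[[1,0.8,0.29,0.6,0],[1,0.8,0.29,0.6,0],[1,0.8,0.29,0.6,0]]'>/dev/null
cat >> s.py <<'E'
c=s["tool_pos"]-.0032*R[:,1]+.04*R[:,2]
print("centre",np.round(c,3),"need shift",np.round(np.array([.566,.227,.13])-c,3),"F",np.round(s["force"],1))
E
python3 s.py; python3 -m inch '[[1,-0.06,-0.02,-0.02,0],[1,-0.12,-0.04,-0.04,0],[1,-0.17,-0.06,-0.06,0],[1,-0.22,-0.08,-0.08,0],[1,-0.27,-0.1,-0.1,0],[1,-0.32,-0.12,-0.12,0],[1,-0.37,-0.14,-0.14,0],[1,-0.42,-0.16,-0.16,0]]' >/dev/null;python3 s.py
```

```text
t 14.18 p [1.043 0.367 0.552] q [ 0.29  0.97  0.02  0.01  1.22 -0.11] jawz 53.0 jaw az 26.9 R2 [ 0.798 -0.597 -0.08 ] op 0.0075
centre [1.027 0.404 0.551] need shift [-0.461 -0.177 -0.421] F [ 0.6  0.  -0.9]
t 15.18 p [0.702 0.238 0.424] q [ 0.23 -0.33  1.83  0.09  0.72 -0.22] jawz 53.0 jaw az 26.9 R2 [ 0.799 -0.596 -0.08 ] op 0.008
centre [0.685 0.275 0.423] need shift [-0.119 -0.048 -0.293] F [-0.9 -0.5  1.8]
```

```bash
python3 -m inch '[[1,-0.04,-0.016,-0.03,0],[1,-0.08,-0.03,-0.08,0],[1,-0.119,-0.048,-0.13,0],[1,-0.119,-0.048,-0.17,0],[1,-0.119,-0.048,-0.2,0],[1,-0.119,-0.048,-0.2,0]]' >/dev/null;python3 s.py
```

```text
t 15.93 p [0.581 0.19  0.22 ] q [ 0.16 -0.66  2.42  0.25  0.48 -0.41] jawz 52.7 jaw az 26.8 R2 [ 0.796 -0.601 -0.079] op 0.0078
centre [0.565 0.227 0.219] need shift [ 0.001  0.    -0.089] F [ 0.7  0.6 -0.2]
```

```bash
python3 -m inch '[[1,0.001,0,-0.02,0],[1,0.001,0,-0.035,0],[1,0.001,0,-0.035,0]]' >/dev/null;python3 s.py
```

```text
t 16.3 p [0.582 0.19  0.186] q [ 0.16 -0.6   2.45  0.3   0.39 -0.47] jawz 52.7 jaw az 26.8 R2 [ 0.795 -0.601 -0.079] op 0.0078
centre [0.566 0.227 0.185] need shift [ 0.     0.    -0.055] F [ 0.2  0.7 -1.4]
```

```bash
python3 -m inch '[[1,0,0,-0.02,0],[1,0,0,-0.04,0],[1,0,0,-0.055,0],[1,0,0,-0.055,0]]' >/dev/null;python3 s.py
python3 - <<'E'
from h import *
snap("top","pics/t5.png"); snap("side","pics/s5.png")
A=np.load("pics/t5.npz")["im"][60:300,90:330]; B=np.load("pics/s5.npz")["im"][60:260,150:350]
f=lambda x:cv2.resize(x,(400,400*x.shape[0]//x.shape[1]),interpolation=cv2.INTER_CUBIC)
cv2.imwrite("pics/c5.png",np.hstack([f(A),f(B)]))
E
```

```text
t 16.8 p [0.583 0.191 0.132] q [ 0.16 -0.48  2.48  0.49  0.25 -0.66] jawz 52.7 jaw az 26.8 R2 [ 0.795 -0.601 -0.078] op 0.0078
centre [0.566 0.227 0.131] need shift [-0.    -0.    -0.001] F [-0.5  0.5 -0.3]
```

View pics/c5.png

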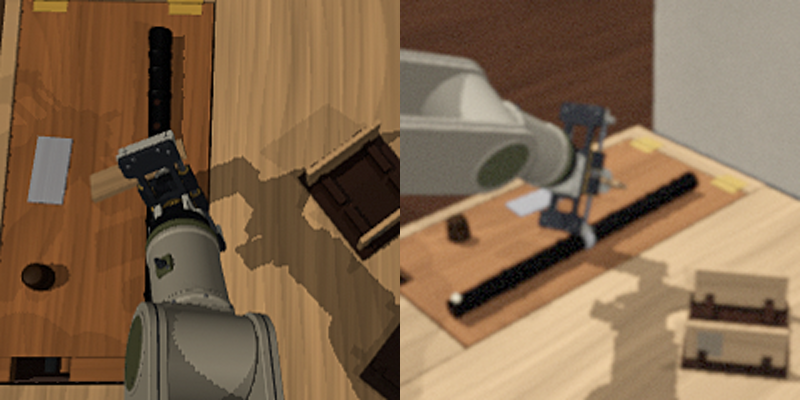

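```bash
python3 -m inch '[[1,0,0,0,0],[1,0,0,0,0],[1,0,0,0,0],[1,0,0,0,0]]' >/dev/null; python3 s.py
python3 - <<'E'
from h import *
print(back("pics/s1.npz",[[345/1.42,253/1.42]],.0195))
s=robot.read_state(); R=Ro.from_rotvec(s["orientation"]).as_matrix(); c=s["tool_pos"]-.0032*R[:,1]+.04*R[:,2]
P=[c+.07*R[:,2]+a*R[:,1]+.004*R[:,0] for a in(.03,-.03)]
print((proj("pics/t5.npz",P)-[90,60])*400/240, np.round(P,3), s["dq"].round(3) if hasattr(s["dq"],"round") else s["dq"])
E
```

```text
t 17.4 p [0.583 0.191 0.134] q [ 0.16 -0.48  2.48  0.49  0.25 -0.66] jawz 52.8 jaw az 26.9 R2 [ 0.797 -0.599 -0.079] op 0.0077
centre [0.567 0.227 0.132] need shift [-0.001 -0.    -0.002] F [-0.3  0.2 -1.1]
[[0.57000765 0.22526143 0.0195    ]]
[[ 92.25544934 170.68114996]
 [ 92.56262067 194.78733547]] [[0.567 0.301 0.112]
 [0.521 0.286 0.148]] [-0.002  0.001  0.002  0.002 -0.002 -0.002]
```

```bash
python3 -c "
from plant import robot
print(robot.close_job())"
```

```text
the job is handed in; nothing more can be done
None
```

I took the notched plate (middle slot) by its bare end, drew it straight up out of the rack, and handed the job in with the plate held over the flute's silver band. The job took about 17.4 s of the 42 s allowed. No verdict was reported.

**Tilt:** the moves only allow shifts and a turn about the vertical. I got the lean by repeatedly asking for poses beyond the arm's reach. Each time the wrist kept a little of the outward tilt, until the label face pointed upward.

**Last checks:**
- **Position:** the plate's centre is at about (0.567, 0.227, 0.132) m. The band read (0.566, 0.227) from the top camera and (0.570, 0.225) from the side camera, so they differ by about 4 mm. The centre is about 11 cm above the band's axis.
- **Lean:** the label face is leaned back about 53° from upright and looks up and outward.
- **Plate in the grip:** the visible end of the plate in the top picture lies where I calculated, so it has not noticeably slipped. The opening is 7.7 mm at 40 N grip.
- **Steadiness:** the arm is still, with an outside force of about 1 N.
- **Other things:** the two other plates, the flute, the scraper and the horn cap look undisturbed. The sanding block was outside the last crop, and the arm did not go near it.

**Not checked directly:** the gripper hides the band and most of the plate in the last pictures. The position over the band and the label side facing up therefore come from the measured arm pose and the earlier pictures. Joint 3 ends at 2.48 rad, close to its 2.5 limit but inside it.

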